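# Roll the cheese carton into the loading bay and lock it in

## Task

Swing the quarter-turn stop arm of the roller track up to its open stop, then push the carton of cheese along the rollers into the bay until it has pressed the cushion plate of the end stop fully home (feel for it and stop as soon as it goes solid: no more than 25 N on the carton). Then turn the stop arm back down to its closed stop behind the carton, and leave the carton resting on the rollers inside the bay and the cup, the tin and the shaker where they stand.

Things in the scene. Friction and masses are not known exactly. Their poses are not given: they have to be found in the camera images.
- track: fixed steel roller track, 440 x 216 mm over its rails. Origin on the worktop under its middle; +x = travel towards the bay, +y across it, away from the robot, z up. 16 free-turning rollers from x = -205 to +215 mm, tops 36 mm up. Low side rails guide the carton: inner faces y = +-100 mm, tops 45 mm up. The stop arm crosses it at x = -10 mm.
- bay (a point): middle of the bay at roller height: track x = 100, y = 0, z = 36 mm. From track x = 50 mm on the bay has higher walls (inner faces y = +-95.5 mm, tops 79 mm up), with flared mouths from x = 19 mm; open above, but a crossbar with two clamp knobs (tops 118 mm up), the end stop, bridges its far end.
- carton: plain closed yellowish cheese carton, block 146 mm (its x) by 185 mm (its y) by 55 mm high, 0.35 to 0.65 kg, loose on the rollers at the start end, its x along the track; too wide to grip. Origin at the middle of its underside, so its rear face is at x = -73 mm. It rolls with 1 N or less.
- gate (a joint): angle of the quarter-turn stop arm, rad: 0 = closed (arm level across the track, blocking it; its handle leaning 45 degrees in over the track), 1.57 = open (arm upright, handle leaning 45 degrees out, away from the track). Hard stops at both; friction holds it where it is left; 2 to 3 N at the handle moves it. It starts at 0 to 0.25.
- gate_pivot (a point): pivot of the stop arm: track x = -10, y = -121, z = 76 mm, robot's side; axis along x. Closed: flat arm (14 mm wide, 8 thick, 79 long) points to +y; its handle, 46 mm downstream on the same shaft (70 long from the axis; dark grip on its outer 36 mm, 12 thick, 18 wide along x), points up and to +y. Pinch or push the handle over the top in an arc (a flat push jams): to -y opens, to +y closes.
- cushion (a joint): travel of the end stop's dark cushion plate (140 mm wide, 44 to 82 mm up, facing the carton), m: 0 = standing out, 0.010 = home, then rigid. Friction-held: 6 to 7 N slides it to +x, no spring back. Where the stop is clamped is not reported: with the plate home the carton's middle is at track x = 83 to 119 mm; feel for it. Over 25 N on the carton is ramming.
- measure: bystander: steel measuring cup with a handle, 79 x 105 x 79 mm, origin under its middle; leave it alone
- tin_b: bystander: low round tin, 75 mm diameter, 58 mm high, origin under its middle; leave it alone
- churn: bystander: steel churn-shaped shaker, 62 mm diameter, 113 mm high, origin under its middle; leave it alone

How it is judged:
By the outcome, as a careful person would: the job done as asked, in the order asked, and still so for the second after the job is handed in, with the robot touching nothing.
It also fails if it takes over 72 s, if anything falls off the work surface, if the arm or the gripper's body presses on something with over 40 N, if the wrist force passes 120 N, or if a joint passes its speed limit or range.

## Robot

A 6-joint arm with a two-finger parallel gripper is mounted at the origin on a cart in front of the work surface, level with it; the furniture and walls round the work are solid. World frame = base frame: x ahead of the robot, y to its left, z up, the work surface at z = 0. Lengths are in mm, angles in rad, forces in N, time in s.
With the tool pointing down it reaches from about 275 to 750 mm from the base axis. Payload 10.2 kg.
Tool frame: the origin (TCP) lies at the very end of the fingers, on their centre line; the grasp point (between the pads) lies 19 mm behind it; z points along the fingers, y is the line along which they close (so a half turn about z gives the same grasp; the last joint's range is limited). The gripper opens to 85 mm and grips with 20 to 120 N. Pads are 22 mm wide; open, the fingers measure 114 mm over their backs; the gripper's body (76 mm by 85 mm) begins 54 mm behind the grasp point. The pads swing forward as they close: fully open they stand 13 mm farther back than shut.
Start: joints at [1.044, 0.313, 1.498, -0, 1.331, -0.223], TCP at [157.066, 500.961, 231.294] pointing down, gripper open.
Joint ranges: [-2.94, 2.94], [-0.97, 2.17], [0.19, 2.56], [-1.23, 4.37], [0.02, 3.11], [-2.88, 2.88]. Speed limits (rad/s): [2.39, 2.39, 3.01, 3.14, 3.14, 3.14].

## Interface

Orientations are given as a unit quaternion [w, x, y, z].
In Python, from rig import * gives the robot as it stands. The module is installed in compiled form; this text tells all that it offers.
- The arm moves only by the shell command python3 -m crank 'ROWS' [FORCE]. ROWS is JSON, a list that holds one entry, the list of rows, each a list of 7 numbers: the shift along the tool's x, y, z in units of 25 mm (1.0 is 25 mm), then the turn, a rotation vector about the tool's x, y, z in units of 8 degrees (1.0 is 8 degrees), then the finger opening in mm, from 0 to 85.4. A call has exactly 8 rows; each row shifts and turns the commanded pose from where the row before left it, along the tool's axes as they then stand; what a row does not reach is not made up. A row lasts 1/10 s, in which the tool goes at most 50 mm and 8.59 degrees, less where a joint would pass 70% of its speed; a pose out of reach is approached as far as the arm can. A call is refused whole if a number of a shift passes 1 or a number of a turn 1, either way. A call with a gripper value outside its range is refused whole. The fingers move at their own pace and stop on an object; FORCE is the grip in N (left out, the last holds). Time passes only in rows, so rows that do not move let the fingers close, or fill a call up. It gives the time, the measured TCP pose, the force, the opening and the grip force at its end, in the units of the state.
- sense(): the state, without advancing time (a new reading comes with each control period).
- capture(name): name is "scene" or "top"; returns the picture (384x512x3 uint8, blue, green, red); there is no depth.
- camera_model(name): a dict with "fx", "fy", "cx", "cy" (pixels), "world_from_camera" (4x4, takes a point from camera to world coordinates). Camera axes: x right, y up, looking along -z (the intrinsics and any distortion apply to the point x, -y, -z); pixel columns grow to the right and rows downward; lengths in mm; the calibration is good to about 2 mm. A picture is of the moment at which its call begins. camera_model takes no time and is no camera call.
- finish_job(): hands the job in; it is judged then, once.
The state is a dict: "time_s": time; "joints": joint angles; "dq": joint speeds; "tau": joint torques, N m; "eef_pos": TCP position; "ee_rot": TCP orientation; "force": force on the tool from outside, world axes, zero at the start; "wrist_torque": the same for the moment, N m; "grip_width": opening from 0.0 (shut) to 1.0 (fully open); "grip_force": force on a finger pad.
Only numpy, scipy, OpenCV 4.12 (cv2) and the standard library are available. Lean on these libraries where they do the work, as an engineer would, in place of code of your own. Each camera call takes 0.05 s, during which the arm holds its last target. There are 200 camera calls.

## Working session

There is one attempt and no reset: what is moved stays moved. The work goes in short steps, Python scripts to look and compute and a shell command to move; the robot and the scene stay as the last step left them, time stands still between calls to the robot, and variables do not carry over. Pictures are saved under pics/ and viewed, at most 10 in all, crops included, and the job is handed in when it is done.

```bash
mkdir -p pics
python3 - <<'E'
from rig import *
import cv2,numpy as np
for n in("scene","top"):
    im=capture(n); cv2.imwrite(f"pics/{n}0.png",im); m=camera_model(n); print(n,{k:(np.round(v,3).tolist()) for k,v in m.items()})
s=sense(); print(s)
E
```

```text
scene {'fx': 474.416, 'fy': 474.416, 'cx': 250.196, 'cy': 188.229, 'world_from_camera': [[0.558, 0.595, -0.578, -43.322], [-0.829, 0.417, -0.372, -672.657], [0.019, 0.687, 0.726, 789.928], [0.0, 0.0, 0.0, 1.0]]}
top {'fx': 414.828, 'fy': 414.828, 'cx': 254.716, 'cy': 194.593, 'world_from_camera': [[0.019, 0.98, -0.197, 310.316], [-1.0, 0.021, 0.007, -278.408], [0.011, 0.196, 0.98, 1089.887], [0.0, 0.0, 0.0, 1.0]]}
{'time_s': 0.1, 'joints': array([ 1.04361035e+00,  3.13413388e-01,  1.49833640e+00,  1.53577688e-06,
        1.33099792e+00, -2.23379115e-01]), 'dq': array([-0.00094854, -0.00221826,  0.00012974, -0.00106433, -0.00095152,
       -0.00026525]), 'tau': array([ 4.53590488e-03, -4.12895644e+01, -2.60140979e+01, -7.68686891e-05,
        3.04368885e-03, -3.90042089e-05]), 'eef_pos': array([156.94393772, 500.76277631, 230.79170649]), 'ee_rot': array([-2.12378441e-04,  1.51320076e-01,  9.88484649e-01, -5.37061212e-04]), 'force': array([-0.2099048 ,  0.19775579, -0.17626622]), 'wrist_torque': array([0.01477828, 0.01634822, 0.01446015]), 'grip_force': 0.0, 'grip_width': 1.0017479190963674}
```

View pics/scene0.png

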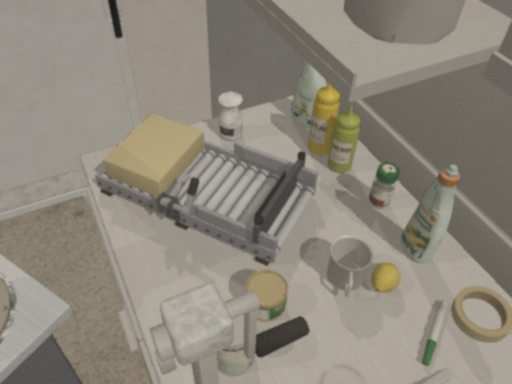

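View pics/top0.png

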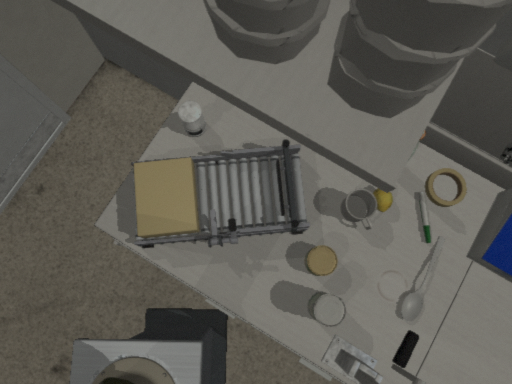

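The scene view shows the carton at about (155,153), the stop-arm handle at (192,187) and the crossbar near (283,190). In the top view the carton is at (167,197), the handle grip at (232,225) and the end stop at (288,185). I'll enlarge both.

Run:
```python
import cv2
a=cv2.imread("pics/top0.png")[130:260,120:320]; cv2.imwrite("pics/topc.png",cv2.resize(a,None,fx=4,fy=4,interpolation=cv2.INTER_CUBIC))
a=cv2.imread("pics/scene0.png")[100:270,80:330]; cv2.imwrite("pics/scenec.png",cv2.resize(a,None,fx=3.2,fy=3.2,interpolation=cv2.INTER_CUBIC))
```

```text
(no output)
```

View pics/topc.png

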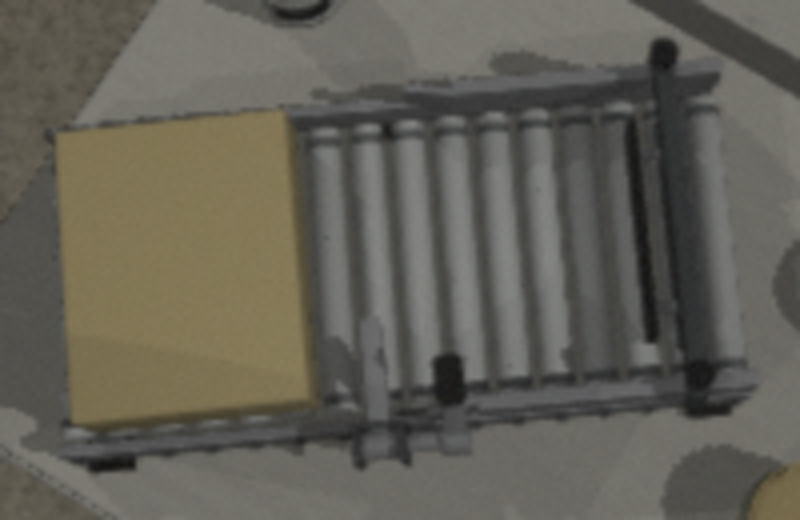

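View pics/scenec.png

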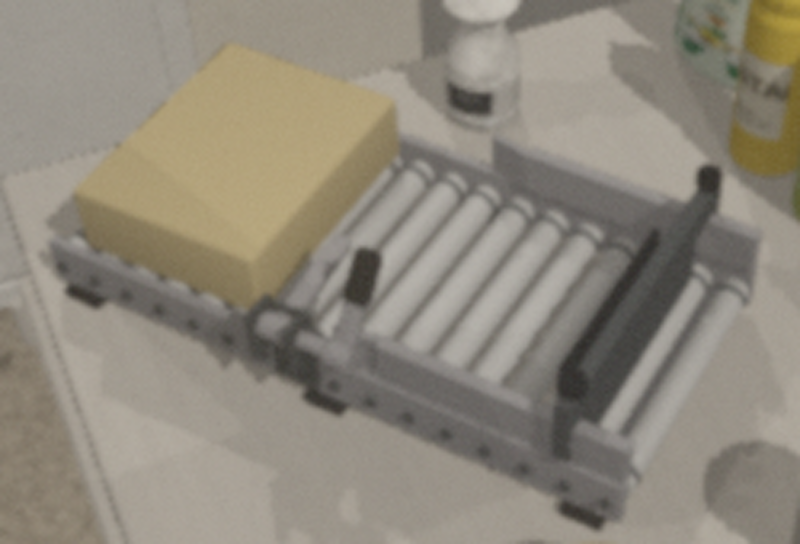

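The enlarged views show the carton's four top corners, the handle grip (top crop at 450,378), both knobs (664,50 and 700,375) and the rollers. I'll triangulate these points now.

```bash
cat > h.py <<'E'
from rig import *
import numpy as np,cv2
def ray(n,p):
    m=camera_model(n);W=np.array(m["world_from_camera"])
    d=W[:3,:3]@np.array([(p[0]-m["cx"])/m["fx"],-(p[1]-m["cy"])/m["fy"],-1]);return W[:3,3],d/np.linalg.norm(d)
def plane(n,p,z):
    o,d=ray(n,p);return o+d*(z-o[2])/d[2]
def tri(pt,ps):
    o1,d1=ray("top",pt);o2,d2=ray("scene",ps)
    s=np.linalg.lstsq(np.c_[d1,-d2],o2-o1,rcond=None)[0]
    a,b=o1+d1*s[0],o2+d2*s[1];return (a+b)/2,np.linalg.norm(a-b)
tc=lambda x,y:(120+(x+.5)/4-.5,130+(y+.5)/4-.5)
sc=lambda x,y:(80+(x+.5)/3.2-.5,100+(y+.5)/3.2-.5)
E
python3 - <<'E'
from h import *
np.set_printoptions(precision=1,suppress=True)
P={"cFL":((57,133),(235,44)),"cFR":((288,110),(398,98)),"cNR":((314,402),(247,262)),"cNL":((73,427),(78,192)),
"grip tip":((450,357),(368,254)),"grip base":((450,402),(356,302)),"knobF":((664,45),(709,172)),"knobN":((700,372),(573,378)),"wallNend":((752,382),(628,445)),"wallFend":((718,65),(760,238))}
R={}
for k,(a,b) in P.items(): R[k],e=tri(tc(*a),sc(*b)); print(k,R[k],e)
print("last roller",plane("top",tc(705,105),36),plane("top",tc(737,365),36))
print("roller",plane("top",tc(452,118),36),plane("top",tc(492,385),36))
print("arm root/tip",plane("top",tc(377,430),80),plane("top",tc(372,325),90))
print("post", plane("top",tc(455,430),76))
for k in("cFR","cNR","cFL","cNL"): print(k,np.round(plane("top",tc(*P[k][0]),91),1))
for n in("cFL","cFR","cNR","cNL"): pass
c=sum(plane("top",tc(*P[k][0]),91) for k in("cFR","cNR","cFL","cNL"))/4
print("carton centre",c)
E
```

```text
cFL [587.2  16.7  85.5] 3.1345878900159025
cFR [ 602.5 -126.7   92. ] 0.5881792258248896
cNR [ 418.9 -150.2   93.1] 3.283630391156413
cNL [404.1  -7.9  88. ] 4.1110570855865625
grip tip [ 442.8 -232.6  128.7] 3.7674181015288215
grip base [ 421.3 -234.4  104.9] 2.4040392806617032
knobF [ 642.3 -358.4  113.3] 2.039193415123489
knobN [ 440.4 -381.5  114.8] 0.45755374110137426
wallNend [ 441.1 -418.9   77.7] 4.309684942249243
wallFend [ 645.5 -398.3   71.1] 2.3059153227800553
last roller [ 628.4 -392.9   36. ] [ 455.7 -413.4   36. ]
roller [ 615.7 -226.1   36. ] [ 439.6 -256.9   36. ]
arm root/tip [ 405.3 -188.6   80. ] [ 468.2 -184.    90. ]
post [ 406.6 -235.8   76. ]
cFR [ 602.6 -126.4   91. ]
cNR [ 420.3 -151.    91. ]
cFL [584.5  16.2  91. ]
cNL [402.3  -7.4  91. ]
carton centre [502.4 -67.2  91. ]
```

Triangulated sizes agree with the text: carton top about 90 mm, knobs about 115 mm, and handle length about 68 mm at a gate angle of about 0.1 rad. The track origin is near (517,-188) with its +x at about -83°. Next I'll turn the tool and travel towards the handle.

```bash
python3 -m crank '[[[-0.6,-0.8,0,0,0,1,50],[-0.7,-0.7,0,0,0,1,50],[-0.8,-0.6,0,0,0,1,50],[-0.9,-0.5,0,0,0,1,50],[-0.95,-0.35,0,0,0,1,50],[-1,-0.2,0,0,0,1,50],[-1,0,0,0,0,1,50],[-1,0.1,0,0,0,1,50]]]' 20
cat >> h.py <<'E'
O=np.array([517.4,-188.]);YAW=np.radians(-83.2)
U=np.array([np.cos(YAW),np.sin(YAW)]);V=np.array([-U[1],U[0]])
def tr(p): d=np.asarray(p)[:2]-O; return np.r_[d@U,d@V,p[2]]
from scipy.spatial.transform import Rotation as Rn
def st():
    s=sense();q=s["ee_rot"];R=Rn.from_quat([q[1],q[2],q[3],q[0]]).as_matrix()
    print("t",round(s["time_s"],2),"eef",np.round(s["eef_pos"],1),"track",np.round(tr(s["eef_pos"]),1),"F",np.round(s["force"],1),"Ftrack",np.round([s["force"][:2]@U,s["force"][:2]@V],1),"yang",round(np.degrees(np.arctan2(R[1,1],R[0,1])),1),"z",np.round(R[:,2],3),"grip",s["grip_width"])
    return s,R
def go(x,y,z):
    s,R=st(); w=np.r_[O+x*U+y*V,z]; print("units",np.round(R.T@(w-s["eef_pos"])/25,2))
E
python3 - <<'E'
from h import *
go(37,-86,180)
for a,b in(((632,118),(652,342)),): print([tr(plane("top",tc(*q),82)).round(1) for q in(a,b)])
E
```

```text
time_s: 0.9
eef_pos: [228.9, 311.8, 231.1]
ee_rot: [-0.0, 0.654, 0.756, -0.0]
force: [-0.8, -0.5, 1.1]
grip_width: 0.584
grip_force: 0.0
t 0.9 eef [228.9 311.8 231.1] track [-530.4 -227.3  231.1] F [-0.8 -0.5  1.1] Ftrack [ 0.4 -0.9] yang 8.3 z [-0. -0. -1.] grip 0.5837713568816147
units [-22.84   5.07   2.05]
[array([163.1,  68.7,  82. ]), array([159.7, -74.3,  82. ])]
```

```bash
python3 -m crank '[[[-1,0.2,0,0,0,0.2,50],[-1,0.2,0,0,0,0,50],[-1,0.2,0,0,0,0,50],[-1,0.2,0,0,0,0,50],[-1,0.2,0,0,0,0,50],[-1,0.2,0,0,0,0,50],[-1,0.2,0,0,0,0,50],[-1,0.2,0,0,0,0,50]]]'
python3 -m crank '[[[-1,0.2,0,0,0,0,50],[-1,0.2,0,0,0,0,50],[-1,0.2,0,0,0,0,50],[-1,0.2,0,0,0,0,50],[-1,0.2,0,0,0,0,50],[-1,0.2,0,0,0,0,50],[-1,0.2,0,0,0,0,50],[-1,0.2,0,0,0,0,50]]]'
python3 - <<'E'
from h import *
go(37,-86,170)
E
```

```text
time_s: 1.7
eef_pos: [293.5, 118.4, 231.2]
ee_rot: [-0.0, 0.663, 0.749, -0.0]
force: [-0.0, 0.3, 0.5]
grip_width: 0.589
grip_force: 0.0
time_s: 2.5
eef_pos: [357.6, -75.2, 231.1]
ee_rot: [-0.0, 0.663, 0.749, 0.0]
force: [0.5, -0.1, -0.0]
grip_width: 0.586
grip_force: 0.0
t 2.5 eef [357.6 -75.2 231.1] track [-130.9 -145.3  231.1] F [ 0.5 -0.1 -0. ] Ftrack [0.1 0.5] yang 7.0 z [-0.  0. -1.] grip 0.585941441534837
units [-6.72  2.35  2.44]
```

```bash
python3 -m crank '[[[-1,0.35,0,0,0,0,50],[-1,0.35,0,0,0,0,50],[-1,0.35,0.4,0,0,0,50],[-1,0.35,0.5,0,0,0,50],[-1,0.35,0.5,0,0,0,50],[-1,0.35,0.5,0,0,0,50],[-0.72,0.25,0.5,0,0,0,50],[0,0,0,0,0,0,50]]]'
python3 - <<'E'
from h import *
go(37,-86,106)
a=capture("top")[150:250,170:290];b=capture("scene")[120:240,140:290]
cv2.imwrite("pics/c1.png",np.hstack([cv2.resize(a,(480,400),interpolation=2),cv2.resize(b,(300,240),interpolation=2)[:0].reshape(0,300,3) if 0 else cv2.copyMakeBorder(cv2.resize(b,(320,256)),0,144,0,0,0)]))
cv2.imwrite("pics/c1.png",np.vstack([cv2.resize(a,(360,300),interpolation=2),cv2.resize(b,(360,288),interpolation=2)]))
E
```

```text
time_s: 3.3
eef_pos: [436.0, -234.8, 169.4]
ee_rot: [-0.002, 0.663, 0.748, -0.0]
force: [-0.1, 0.7, 0.1]
grip_width: 0.588
grip_force: 0.0
t 3.3 eef [ 436.  -234.8  169.4] track [ 36.8 -86.3 169.4] F [-0.1  0.7  0.1] Ftrack [-0.7 -0. ] yang 6.9 z [-0.003  0.002 -1.   ] grip 0.5881153025632637
units [-0.01  0.02  2.53]
```

View pics/c1.png

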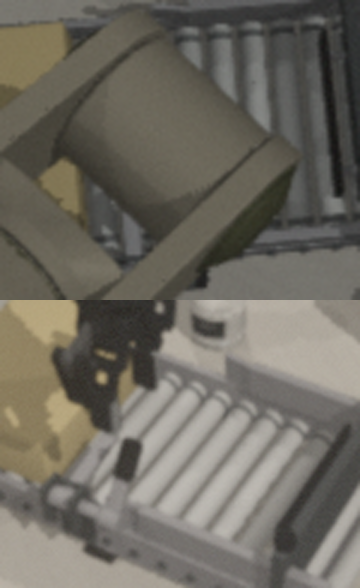

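The top view is blocked by the arm. The scene crop shows the finger tips at about (108,428) and (146,388), with the handle grip just below at (130,442). I'll project the expected tips to check.

Run:
```python
from h import *
m=camera_model("scene");W=np.linalg.inv(np.array(m["world_from_camera"]))
def pr(x,y,z):
    p=W@np.r_[O+x*U+y*V,z,1];u=np.array([m["cx"]+m["fx"]*p[0]/-p[2],m["cy"]-m["fy"]*p[1]/-p[2]]);return ((u-[140,120])*2.4+[0,300]).round()
for y in(-86,-111-7,-61+7,-61): print(y,pr(37,y,174))
print("handle tip",pr(36,-121+70*np.cos(.88),76+70*np.sin(.88)), "TCP goal tips",pr(37,-118,108),pr(37,-54,108))
```

```text
-86 [127. 406.]
-118 [105. 432.]
-54 [148. 382.]
-61 [144. 387.]
handle tip [136. 438.] TCP goal tips [111. 490.] [153. 440.]
```

Fingers match the calibration. The handle sits a few mm towards -y, so I'll shift slightly and go down over it.

```bash
python3 -m crank '[[[0,-0.1,0.4,0,0,0,54],[0,0,0.4,0,0,0,54],[0,0,0.4,0,0,0,54],[0,0,0.4,0,0,0,54],[0,0,0.4,0,0,0,54],[0,0,0.3,0,0,0,54],[0,0,0.2,0,0,0,54],[0,0,0,0,0,0,54]]]'
python3 -c "
from h import *
st()"
```

```text
time_s: 4.2
eef_pos: [433.6, -234.0, 108.2]
ee_rot: [-0.001, 0.663, 0.749, -0.0]
force: [0.9, 0.3, 0.9]
grip_width: 0.636
grip_force: 0.0
t 4.2 eef [ 433.6 -234.   108.2] track [ 35.7 -88.6 108.2] F [0.9 0.3 0.9] Ftrack [-0.2  0.9] yang 7.0 z [-0.001  0.001 -1.   ] grip 0.6361684259120782
```

```bash
python3 -m crank '[[[0,-0.4,-0.05,0,0,0,54],[0,-0.3,-0.1,0,0,0,54],[0,-0.3,-0.1,0,0,0,54],[0,-0.3,-0.1,0,0,0,54],[0,-0.3,-0.05,0,0,0,54],[0,-0.3,0,0,0,0,54],[0,-0.3,0.05,0,0,0,54],[0,-0.2,0.05,0,0,0,54]]]'
python3 -c "
from h import *
st()"
```

```text
time_s: 5.0
eef_pos: [373.6, -241.5, 116.2]
ee_rot: [-0.0, 0.663, 0.749, 0.0]
force: [2.7, 0.6, 2.0]
grip_width: 0.63
grip_force: 1.4
t 5.0 eef [ 373.6 -241.5  116.2] track [  36.1 -149.1  116.2] F [2.7 0.6 2. ] Ftrack [-0.3  2.7] yang 7.0 z [ 0.  0. -1.] grip 0.6303634013520908
```

```bash
python3 -m crank '[[[0,-0.15,0.05,0,0,0,54],[0,-0.15,0.05,0,0,0,54],[0,-0.15,0.05,0,0,0,54],[0,-0.15,0.05,0,0,0,54],[0,-0.15,0.05,0,0,0,54],[0,-0.1,0.05,0,0,0,54],[0,-0.1,0.05,0,0,0,54],[0,-0.05,0,0,0,0,54]]]'
python3 -c "
from h import *
st()"
```

```text
time_s: 5.8
eef_pos: [349.1, -244.3, 107.3]
ee_rot: [-0.0, 0.663, 0.749, 0.0]
force: [2.3, 0.0, 0.5]
grip_width: 0.631
grip_force: 0.9
t 5.8 eef [ 349.1 -244.3  107.3] track [  36.  -173.8  107.3] F [2.3 0.  0.5] Ftrack [0.2 2.3] yang 7.0 z [-0.     0.001 -1.   ] grip 0.6307513395668679
```

```bash
python3 -m crank '[[[0,-0.04,0,0,0,0,54],[0,-0.04,0,0,0,0,54],[0,-0.04,0,0,0,0,54],[0,-0.04,0,0,0,0,54],[0,0,0,0,0,0,54],[0,0,0,0,0,0,54],[0,0,0,0,0,0,54],[0,0,0,0,0,0,54]]]'
python3 -c "
from h import *
st()"
```

```text
time_s: 6.6
eef_pos: [346.2, -245.1, 107.9]
ee_rot: [0.001, 0.663, 0.749, 0.0]
force: [6.2, 1.2, 2.7]
grip_width: 0.631
grip_force: 3.0
t 6.6 eef [ 346.2 -245.1  107.9] track [  36.4 -176.8  107.9] F [6.2 1.2 2.7] Ftrack [-0.4  6.3] yang 7.0 z [ 0.002 -0.001 -1.   ] grip 0.6308072865653045
```

```bash
python3 -m crank '[[[0,-0.04,0,0,0,0,54],[0,-0.04,0,0,0,0,54],[0,0,0,0,0,0,54],[0,0,0,0,0,0,54],[0,0,0,0,0,0,54],[0,0,0,0,0,0,54],[0,0,0,0,0,0,54],[0,0,0,0,0,0,54]]]'
python3 -c "
from h import *
st()"
```

```text
time_s: 7.4
eef_pos: [345.2, -245.6, 108.4]
ee_rot: [0.002, 0.663, 0.749, 0.001]
force: [13.2, 2.9, 4.1]
grip_width: 0.637
grip_force: 5.7
t 7.4 eef [ 345.2 -245.6  108.4] track [  36.8 -177.8  108.4] F [13.2  2.9  4.1] Ftrack [-1.4 13.4] yang 7.0 z [ 0.005 -0.002 -1.   ] grip 0.6371608051887355
```

The open stop is solid at 13 N. Backing off, lifting, and moving behind the carton.

```bash
python3 -m crank '[[[0,0.2,0,0,0,0,54],[0,0,-0.8,0,0,0,54],[0,0,-1,0,0,0,54],[0,0,-1,0,0,0,54],[0,0,-0.8,0,0,0,54],[0.3,0.4,0,0,0,0,54],[0.9,0.9,0,0,0,0,54],[0,0,0,0,0,0,54]]]'
python3 -m crank '[[[1,0.7,0,0,0,0,54],[1,0.7,0,0,0,0,54],[1,0.7,0,0,0,0,54],[1,0.7,0,0,0,0,54],[1,0.7,0,0,0,0,54],[1,0.7,0,0,0,0,54],[1,0.7,0,0,0,0,54],[1,0.5,0,0,0,0,54]]]'
python3 - <<'E'
from h import *
go(-228,0,120)
cv2.imwrite("pics/s2.png",cv2.resize(capture("scene")[60:280,60:340],None,fx=2.5,fy=2.5,interpolation=2))
E
```

```text
time_s: 8.2
eef_pos: [377.7, -209.1, 197.4]
ee_rot: [-0.001, 0.662, 0.75, -0.0]
force: [-0.2, 0.7, -0.2]
grip_width: 0.634
grip_force: 0.0
time_s: 9.0
eef_pos: [487.0, 4.7, 197.2]
ee_rot: [-0.0, 0.663, 0.749, -0.001]
force: [0.4, -1.3, -0.5]
grip_width: 0.632
grip_force: 0.0
t 9.0 eef [487.    4.7 197.2] track [-194.9   -7.4  197.2] F [ 0.4 -1.3 -0.5] Ftrack [1.3 0.3] yang 7.0 z [-0.001 -0.001 -1.   ] grip 0.6321944294682169
units [1.32 0.31 3.09]
```

View pics/s2.png

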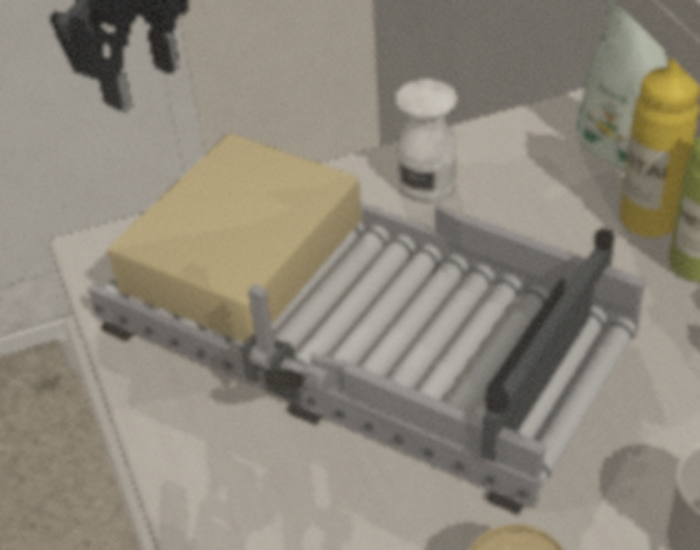

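The arm stands upright at (260,310) and the carton has not moved. I'll go down behind the carton.

```bash
python3 -m crank '[[[0.7,0.15,0,0,0,0,54],[0.6,0.15,0,0,0,0,54],[0,0,1,0,0,0,54],[0,0,1,0,0,0,54],[0,0,1,0,0,0,54],[0,0,1,0,0,0,54],[0,0,1,0,0,-0.05,54],[0,0,0.8,0,0,0,54]]]'
python3 - <<'E'
from h import *
go(-228,0,50)
m=camera_model("scene");W=np.linalg.inv(np.array(m["world_from_camera"]))
def pr(x,y,z):
    p=W@np.r_[O+x*U+y*V,z,1];u=np.array([m["cx"]+m["fx"]*p[0]/-p[2],m["cy"]-m["fy"]*p[1]/-p[2]]);return ((u-[60,60])*2.5).round()
print("handle tip open",pr(36,-170,125),"arm tip",pr(-10,-121,155),"pivot",pr(-10,-121,76))
E
```

```text
time_s: 9.85
eef_pos: [489.4, 36.7, 51.0]
ee_rot: [-0.001, 0.66, 0.751, -0.001]
force: [0.8, 0.5, -0.5]
grip_width: 0.633
grip_force: 0.0
t 9.85 eef [489.4  36.7  51. ] track [-226.4   -1.2   51. ] F [ 0.8  0.5 -0.5] Ftrack [-0.4  0.9] yang 7.4 z [-0.002 -0.    -1.   ] grip 0.6329326467152295
units [0.06 0.05 0.04]
handle tip open [275. 378.] arm tip [256. 287.] pivot [267. 357.]
```

```bash
python3 -m crank '[[[-0.3,0,0,0,0,0.1,54],[-0.2,0,0,0,0,0,54],[-0.1,0,0,0,0,0,54],[-0.2,0,0,0,0,0,54],[-0.3,0,0,0,0,0,54],[-0.3,0,0,0,0,0,54],[-0.3,0,0,0,0,0,54],[-0.3,0,0,0,0,0,54]]]'
python3 -m crank '[[[-0.3,0,0,0,0,0,54],[-0.3,0,0,0,0,0,54],[-0.3,0,0,0,0,0,54],[-0.3,0,0,0,0,0,54],[-0.3,0,0,0,0,0,54],[-0.3,0,0,0,0,0,54],[-0.3,0,0,0,0,0,54],[-0.3,0,0,0,0,0,54]]]'
python3 -c "
from h import *
go(0,0,51)
a=capture('scene'); cv2.imwrite('pics/s3.png',cv2.resize(a[60:280,60:340],None,fx=2.5,fy=2.5,interpolation=2))"
```

```text
time_s: 10.65
eef_pos: [496.1, -13.1, 52.6]
ee_rot: [0.0, 0.665, 0.747, 0.0]
force: [0.5, 1.3, 1.6]
grip_width: 0.629
grip_force: 0.6
time_s: 11.45
eef_pos: [502.9, -72.6, 52.5]
ee_rot: [-0.0, 0.665, 0.747, -0.0]
force: [-0.6, 1.4, 0.6]
grip_width: 0.629
grip_force: 0.6
t 11.45 eef [502.9 -72.6  52.5] track [-116.3   -0.8   52.5] F [-0.6  1.4  0.6] Ftrack [-1.5 -0.5] yang 6.6 z [-0.  0. -1.] grip 0.6285559835506249
units [-4.65  0.05  0.06]
```

View pics/s3.png

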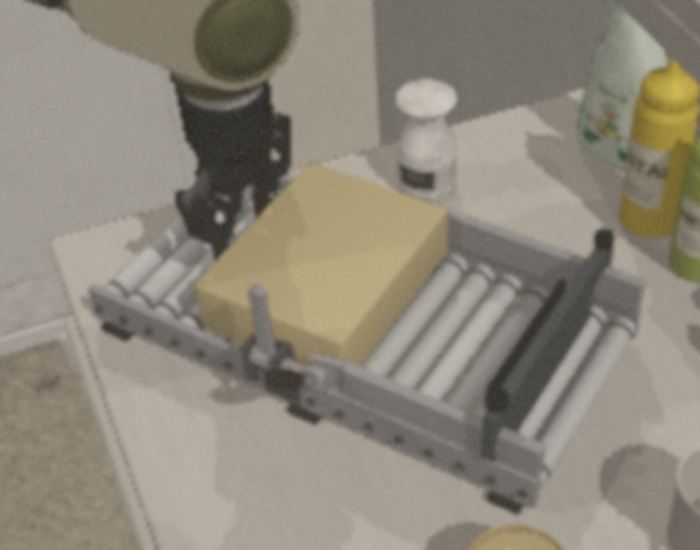

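The carton is rolling straight into the bay mouth, past the upright arm at (260,310). I'll carry on more slowly.

```bash
python3 -m crank '[[[-0.3,0,0,0,0,0,54],[-0.3,0,0,0,0,0,54],[-0.3,0,0,0,0,0,54],[-0.3,0,0,0,0,0,54],[-0.3,0,0,0,0,0,54],[-0.3,0,0,0,0,0,54],[-0.3,0,0,0,0,0,54],[-0.2,0,0,0,0,0,54]]]'
python3 -m crank '[[[-0.2,0,0,0,0,0,54],[-0.2,0,0,0,0,0,54],[-0.2,0,0,0,0,0,54],[-0.2,0,0,0,0,0,54],[-0.1,0,0,0,0,0,54],[-0.1,0,0,0,0,0,54],[-0.1,0,0,0,0,0,54],[-0.1,0,0,0,0,0,54]]]'
python3 -c "
from h import *
st()"
```

```text
time_s: 12.3
eef_pos: [509.6, -129.9, 52.6]
ee_rot: [0.0, 0.665, 0.746, 0.0]
force: [-1.3, 0.6, 0.3]
grip_width: 0.632
grip_force: 0.5
time_s: 13.1
eef_pos: [513.0, -159.0, 52.6]
ee_rot: [0.0, 0.665, 0.747, 0.0]
force: [-0.5, 1.5, 0.2]
grip_width: 0.63
grip_force: 0.4
t 13.1 eef [ 513.  -159.    52.6] track [-29.3  -0.9  52.6] F [-0.5  1.5  0.2] Ftrack [-1.5 -0.3] yang 6.6 z [ 0. -0. -1.] grip 0.6300178145079427
```

Now stepping at about 2 mm per row (20 mm/s), checking the force after every call.

```bash
python3 -m crank '[[[-0.1,0,0,0,0,0,54],[-0.1,0,0,0,0,0,54],[-0.1,0,0,0,0,0,54],[-0.1,0,0,0,0,0,54],[-0.1,0,0,0,0,0,54],[-0.1,0,0,0,0,0,54],[-0.1,0,0,0,0,0,54],[-0.1,0,0,0,0,0,54]]]'
python3 -c "
from h import *
st()"
```

```text
time_s: 13.9
eef_pos: [515.3, -179.0, 52.5]
ee_rot: [0.0, 0.665, 0.747, 0.0]
force: [0.4, 1.2, -0.1]
grip_width: 0.633
grip_force: 0.4
t 13.9 eef [ 515.3 -179.    52.5] track [-9.2 -1.  52.5] F [ 0.4  1.2 -0.1] Ftrack [-1.1  0.5] yang 6.6 z [ 0. -0. -1.] grip 0.6329993450331587
```

```bash
python3 -m crank '[[[-0.04,0,0,0,0,0,54],[-0.04,0,0,0,0,0,54],[-0.04,0,0,0,0,0,54],[-0.04,0,0,0,0,0,54],[-0.04,0,0,0,0,0,54],[-0.04,0,0,0,0,0,54],[-0.04,0,0,0,0,0,54],[-0.04,0,0,0,0,0,54]]]'
python3 -c "
from h import *
st()"
```

```text
time_s: 14.7
eef_pos: [516.2, -186.8, 52.5]
ee_rot: [-0.0, 0.665, 0.747, -0.0]
force: [0.6, 1.0, -0.1]
grip_width: 0.629
grip_force: 0.3
t 14.7 eef [ 516.2 -186.8   52.5] track [-1.3 -1.1 52.5] F [ 0.6  1.  -0.1] Ftrack [-0.9  0.7] yang 6.6 z [-0.  0. -1.] grip 0.6294133422181198
```

```bash
python3 -m crank '[[[-0.04,0,0,0,0,0,54],[-0.04,0,0,0,0,0,54],[-0.04,0,0,0,0,0,54],[-0.04,0,0,0,0,0,54],[-0.02,0,0,0,0,0,54],[-0.02,0,0,0,0,0,54],[0,0,0,0,0,0,54],[0,0,0,0,0,0,54]]]'
python3 -c "
from h import *
st()"
```

```text
time_s: 15.5
eef_pos: [517.0, -190.8, 52.5]
ee_rot: [-0.0, 0.665, 0.747, 0.001]
force: [2.1, 6.0, 0.1]
grip_width: 0.631
grip_force: 2.9
t 15.5 eef [ 517.  -190.8   52.5] track [ 2.8 -0.7 52.5] F [2.1 6.  0.1] Ftrack [-5.8  2.8] yang 6.6 z [ 0.     0.001 -1.   ] grip 0.6308563740049061
```

Force is now 6 N at x≈2.8, where contact was predicted, so the plate is touched. It should be home about 10 mm further on.

```bash
python3 -m crank '[[[-0.04,0,0,0,0,0,54],[-0.04,0,0,0,0,0,54],[-0.04,0,0,0,0,0,54],[-0.04,0,0,0,0,0,54],[-0.04,0,0,0,0,0,54],[-0.04,0,0,0,0,0,54],[0,0,0,0,0,0,54],[0,0,0,0,0,0,54]]]'
python3 -c "
from h import *
st()"
```

```text
time_s: 16.3
eef_pos: [517.8, -196.8, 52.5]
ee_rot: [-0.0, 0.665, 0.747, 0.001]
force: [3.0, 6.1, -0.4]
grip_width: 0.63
grip_force: 2.8
t 16.3 eef [ 517.8 -196.8   52.5] track [ 8.8 -0.6 52.5] F [ 3.   6.1 -0.4] Ftrack [-5.7  3.7] yang 6.6 z [ 0.001  0.001 -1.   ] grip 0.630293069881192
```

```bash
python3 -m crank '[[[-0.02,0,0,0,0,0,54],[-0.02,0,0,0,0,0,54],[-0.02,0,0,0,0,0,54],[-0.02,0,0,0,0,0,54],[0,0,0,0,0,0,54],[0,0,0,0,0,0,54],[0,0,0,0,0,0,54],[0,0,0,0,0,0,54]]]'
python3 -c "
from h import *
st()"
```

```text
time_s: 17.1
eef_pos: [518.0, -198.7, 52.5]
ee_rot: [-0.0, 0.665, 0.747, 0.001]
force: [2.7, 7.4, 0.2]
grip_width: 0.632
grip_force: 3.1
t 17.1 eef [ 518.  -198.7   52.5] track [10.7 -0.6 52.5] F [2.7 7.4 0.2] Ftrack [-7.1  3.6] yang 6.6 z [ 0.001  0.001 -1.   ] grip 0.6324006073099607
```

```bash
python3 -m crank '[[[-0.02,0,0,0,0,0,54],[-0.02,0,0,0,0,0,54],[0,0,0,0,0,0,54],[0,0,0,0,0,0,54],[0,0,0,0,0,0,54],[0,0,0,0,0,0,54],[0,0,0,0,0,0,54],[0,0,0,0,0,0,54]]]'
python3 -c "
from h import *
st()"
```

```text
time_s: 17.9
eef_pos: [518.3, -199.5, 52.5]
ee_rot: [-0.0, 0.665, 0.747, 0.001]
force: [3.9, 8.0, 0.6]
grip_width: 0.633
grip_force: 3.7
t 17.9 eef [ 518.3 -199.5   52.5] track [11.5 -0.5 52.5] F [3.9 8.  0.6] Ftrack [-7.5  4.8] yang 6.6 z [ 0.001  0.002 -1.   ] grip 0.6329605028434403
```

```bash
python3 -m crank '[[[-0.02,0,0,0,0,0,54],[-0.02,0,0,0,0,0,54],[0,0,0,0,0,0,54],[0,0,0,0,0,0,54],[0,0,0,0,0,0,54],[0,0,0,0,0,0,54],[0,0,0,0,0,0,54],[0,0,0,0,0,0,54]]]'
python3 -c "
from h import *
st()"
```

```text
time_s: 18.7
eef_pos: [518.4, -199.7, 52.6]
ee_rot: [-0.001, 0.665, 0.747, 0.001]
force: [3.8, 11.8, 2.2]
grip_width: 0.632
grip_force: 5.9
t 18.7 eef [ 518.4 -199.7   52.6] track [11.7 -0.4 52.6] F [ 3.8 11.8  2.2] Ftrack [-11.3   5.1] yang 6.6 z [ 0.001  0.003 -1.   ] grip 0.6319829598093331
```

```bash
python3 -m crank '[[[-0.02,0,0,0,0,0,54],[0,0,0,0,0,0,54],[0,0,0,0,0,0,54],[0,0,0,0,0,0,54],[0,0,0,0,0,0,54],[0,0,0,0,0,0,54],[0,0,0,0,0,0,54],[0,0,0,0,0,0,54]]]'
python3 -c "
from h import *
st()"
```

```text
time_s: 19.5
eef_pos: [518.4, -199.7, 52.5]
ee_rot: [-0.001, 0.665, 0.747, 0.001]
force: [3.6, 14.7, 4.1]
grip_width: 0.63
grip_force: 7.2
t 19.5 eef [ 518.4 -199.7   52.5] track [11.8 -0.4 52.5] F [ 3.6 14.7  4.1] Ftrack [-14.1   5.3] yang 6.6 z [ 0.     0.004 -1.   ] grip 0.6297407100745526
```

Solid at 14 N with no further motion, so the plate is home. Backing off, lifting, and going over the open handle.

```bash
python3 -m crank '[[[0.1,0,0,0,0,0,54],[0.3,0,0,0,0,0,54],[0.3,0,0,0,0,0,54],[0,0,-1,0,0,0,54],[0,0,-1,0,0,0,54],[0,0,-1,0,0,0,54],[0,0,-1,0,0,0,54],[0,0,-1,0,0,0,54]]]'
python3 -m crank '[[[0,0,-1,0,0,0,54],[-0.4,-1,0,0,0,0,54],[-0.4,-1,0,0,0,0,54],[-0.4,-1,0,0,0,0,54],[-0.4,-1,0,0,0,0,54],[-0.2,-1,0,0,0,0,54],[0,-1,0,0,0,0,54],[0,0,0,0,0,0,54]]]'
python3 -c "
from h import *
go(36,-162,108)
a=capture('scene'); cv2.imwrite('pics/s4.png',cv2.resize(a[60:280,60:340],None,fx=2.5,fy=2.5,interpolation=2))"
```

```text
time_s: 20.3
eef_pos: [515.8, -184.4, 178.6]
ee_rot: [0.0, 0.665, 0.747, -0.0]
force: [-0.0, -0.2, 0.2]
grip_width: 0.63
grip_force: 0.0
time_s: 21.1
eef_pos: [370.3, -246.7, 202.6]
ee_rot: [-0.0, 0.666, 0.746, -0.0]
force: [1.7, -0.6, 0.1]
grip_width: 0.633
grip_force: 0.0
t 21.1 eef [ 370.3 -246.7  202.6] track [  40.9 -153.   202.6] F [ 1.7 -0.6  0.1] Ftrack [0.8 1.6] yang 6.5 z [-0.001 -0.    -1.   ] grip 0.6332831958703451
units [ 0.19 -0.36  3.79]
```

View pics/s4.png

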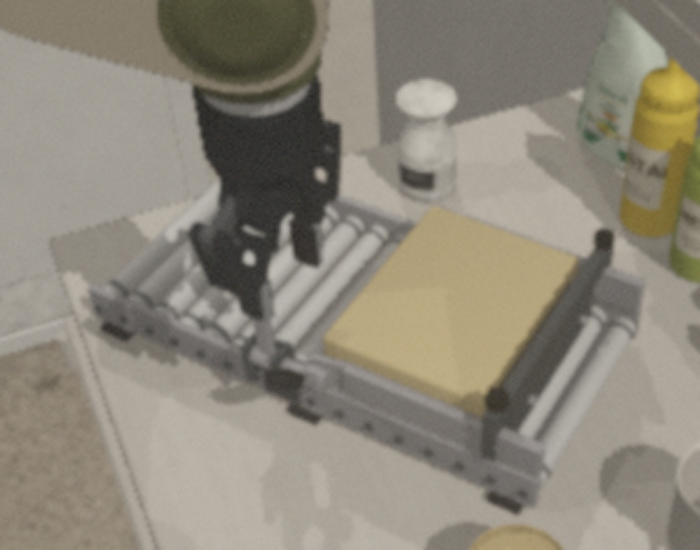

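The carton sits in the bay against the end stop, with its top corners at about (435,210), (578,258) and (330,340). The stop arm is still upright at (265,310). I'll lower over the handle.

```bash
python3 -m crank '[[[0.2,-0.35,0,0,0,0,54],[0,0,0.7,0,0,0,54],[0,0,0.7,0,0,0,54],[0,0,0.6,0,0,0,54],[0,0,0.6,0,0,0,54],[0,0,0.6,0,0,0,54],[0,0,0.4,0,0,0,54],[0,0,0.15,0,0,0,54]]]'
python3 -c "
from h import *
go(36,-162,108)"
```

```text
time_s: 21.95
eef_pos: [362.8, -242.1, 108.0]
ee_rot: [-0.001, 0.665, 0.747, 0.0]
force: [-0.7, -0.7, -0.5]
grip_width: 0.629
grip_force: 0.0
t 21.95 eef [ 362.8 -242.1  108. ] track [  35.4 -160.   108. ] F [-0.7 -0.7 -0.5] Ftrack [ 0.6 -0.7] yang 6.6 z [-0.001  0.001 -1.   ] grip 0.6290848247478776
units [-0.02 -0.08  0.  ]
```

```bash
python3 -m crank '[[[0,0.4,-0.05,0,0,0,54],[0,0.3,-0.1,0,0,0,54],[0,0.3,-0.1,0,0,0,54],[0,0.3,-0.1,0,0,0,54],[0,0.3,-0.05,0,0,0,54],[0,0.3,0,0,0,0,54],[0,0.3,0.05,0,0,0,54],[0,0.2,0.05,0,0,0,54]]]'
python3 -c "
from h import *
st()"
```

```text
time_s: 22.75
eef_pos: [423.1, -235.7, 116.1]
ee_rot: [-0.0, 0.665, 0.747, 0.0]
force: [-2.0, 0.2, 1.4]
grip_width: 0.634
grip_force: 1.3
t 22.75 eef [ 423.1 -235.7  116.1] track [ 36.2 -99.2 116.1] F [-2.   0.2  1.4] Ftrack [-0.4 -1.9] yang 6.6 z [-0.  0. -1.] grip 0.6335565431073669
```

```bash
python3 -m crank '[[[0,0.15,0.05,0,0,0,54],[0,0.15,0.05,0,0,0,54],[0,0.15,0.05,0,0,0,54],[0,0.15,0.05,0,0,0,54],[0,0.15,0.05,0,0,0,54],[0,0.15,0.05,0,0,0,54],[0,0.1,0.03,0,0,0,54],[0,0.05,0,0,0,0,54]]]'
python3 -c "
from h import *
st()"
```

```text
time_s: 23.55
eef_pos: [448.5, -232.7, 107.7]
ee_rot: [-0.0, 0.665, 0.747, -0.0]
force: [-1.6, 0.1, 0.8]
grip_width: 0.632
grip_force: 0.9
t 23.55 eef [ 448.5 -232.7  107.7] track [ 36.2 -73.7 107.7] F [-1.6  0.1  0.8] Ftrack [-0.3 -1.5] yang 6.6 z [-0.001  0.    -1.   ] grip 0.6320506351586241
```

```bash
python3 -m crank '[[[0,0.04,0,0,0,0,54],[0,0.04,0,0,0,0,54],[0,0.04,0,0,0,0,54],[0,0.04,0,0,0,0,54],[0,0,0,0,0,0,54],[0,0,0,0,0,0,54],[0,0,0,0,0,0,54],[0,0,0,0,0,0,54]]]'
python3 -c "
from h import *
st()"
```

```text
time_s: 24.35
eef_pos: [452.6, -232.4, 108.1]
ee_rot: [0.0, 0.665, 0.747, 0.0]
force: [-0.3, -0.3, -0.1]
grip_width: 0.635
grip_force: 0.4
t 24.35 eef [ 452.6 -232.4  108.1] track [ 36.4 -69.6 108.1] F [-0.3 -0.3 -0.1] Ftrack [ 0.3 -0.4] yang 6.6 z [ 0. -0. -1.] grip 0.6348124235496245
```

```bash
python3 -m crank '[[[0,0.04,0,0,0,0,54],[0,0.04,0,0,0,0,54],[0,0.04,0,0,0,0,54],[0,0,0,0,0,0,54],[0,0,0,0,0,0,54],[0,0,0,0,0,0,54],[0,0,0,0,0,0,54],[0,0,0,0,0,0,54]]]'
python3 -c "
from h import *
st()"
```

```text
time_s: 25.15
eef_pos: [455.3, -232.0, 108.0]
ee_rot: [-0.0, 0.665, 0.747, -0.0]
force: [-5.2, -0.5, 0.8]
grip_width: 0.634
grip_force: 2.1
t 25.15 eef [ 455.3 -232.   108. ] track [ 36.4 -66.8 108. ] F [-5.2 -0.5  0.8] Ftrack [-0.1 -5.2] yang 6.6 z [-0.  0. -1.] grip 0.6340322737576103
```

```bash
python3 -m crank '[[[0,0.04,0,0,0,0,54],[0,0.04,0,0,0,0,54],[0,0,0,0,0,0,54],[0,0,0,0,0,0,54],[0,0,0,0,0,0,54],[0,0,0,0,0,0,54],[0,0,0,0,0,0,54],[0,0,0,0,0,0,54]]]'
python3 -c "
from h import *
st()"
```

```text
time_s: 25.95
eef_pos: [455.9, -231.9, 107.8]
ee_rot: [-0.002, 0.665, 0.747, -0.001]
force: [-13.8, -2.4, 3.7]
grip_width: 0.634
grip_force: 6.2
t 25.95 eef [ 455.9 -231.9  107.8] track [ 36.3 -66.3 107.8] F [-13.8  -2.4   3.7] Ftrack [  0.7 -14. ] yang 6.6 z [-0.004  0.001 -1.   ] grip 0.6344697533054882
```

The closed stop is solid at 14 N. Backing off, lifting clear, and moving aside for a last look.

```bash
python3 -m crank '[[[0,-0.25,0,0,0,0,54],[0,0,-0.5,0,0,0,54],[0,0,-1,0,0,0,54],[0,0,-1,0,0,0,54],[0,0,-1,0,0,0,54],[0,0,-1,0,0,0,54],[0.5,0,-0.5,0,0,0,54],[1,0,0,0,0,0,54]]]'
python3 -m crank '[[[1,-0.4,0,0,0,0,54],[1,-0.4,0,0,0,0,54],[1,-0.4,0,0,0,0,54],[1,-0.4,0,0,0,0,54],[1,-0.4,0,0,0,0,54],[1,-0.4,0,0,0,0,54],[1,-0.4,0,0,0,0,54],[1,-0.4,0,0,0,0,54]]]'
python3 -m crank '[[[1,-0.2,0,0,0,0,54],[1,-0.2,0,0,0,0,54],[1,-0.2,0,0,0,0,54],[1,-0.2,0,0,0,0,54],[1,-0.2,0,0,0,0,54],[1,-0.2,0,0,0,0,54],[0.5,0,0,0,0,0,54],[0,0,0,0,0,0,54]]]'
python3 - <<'E'
from h import *
st()
a=capture('scene')[60:300,60:400]; b=capture('top')[130:280,120:400]
cv2.imwrite('pics/f.png',np.vstack([cv2.resize(a,None,fx=1.45,fy=1.45,interpolation=2)[:, :490],cv2.resize(b,(490,240),interpolation=2)]))
E
```

```text
time_s: 26.75
eef_pos: [447.7, -195.3, 235.1]
ee_rot: [0.002, 0.666, 0.746, 0.0]
force: [0.2, 0.2, 0.4]
grip_width: 0.635
grip_force: 0.0
time_s: 27.55
eef_pos: [343.7, -4.1, 233.1]
ee_rot: [0.0, 0.665, 0.747, 0.0]
force: [0.9, 1.7, -0.4]
grip_width: 0.63
grip_force: 0.0
time_s: 28.35
eef_pos: [295.2, 153.6, 233.1]
ee_rot: [-0.0, 0.664, 0.748, 0.0]
force: [1.5, -0.7, 0.3]
grip_width: 0.626
grip_force: 0.0
t 28.35 eef [295.2 153.6 233.1] track [-365.5 -180.2  233.1] F [ 1.5 -0.7  0.3] Ftrack [0.9 1.4] yang 6.8 z [ 0.     0.001 -1.   ] grip 0.6260104891687553
```

View pics/f.png

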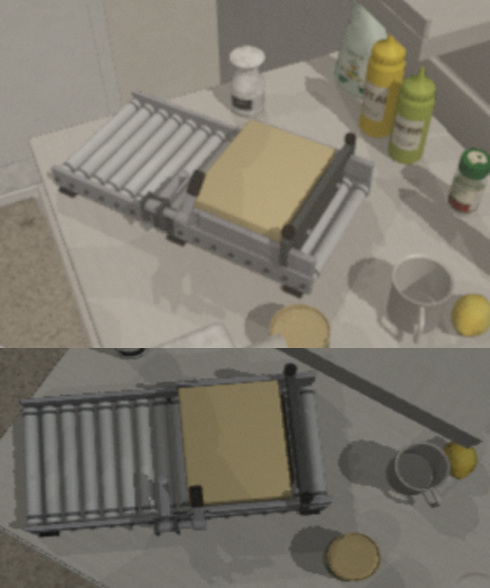

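The final views show the carton in the bay against the stop, top view (235,440). The stop arm is level across the track behind it at (165,490), with its handle leaning in at (197,497). The cup and tin are where they were.

```bash
python3 -c "
from rig import *
print(finish_job())"
```

```text
the job is handed in; nothing more can be done
None
```

I handed the job in at about 28 s: the stop arm was opened, the carton pushed until the cushion plate went solid at about 15 N, and the arm closed behind it. The cup and tin look unmoved in the last pictures; the shaker was outside them, but the arm never went near it.

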